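# Load the V-block inspection fixture with core plugs

## Robot

A 7-joint arm with a two-finger parallel gripper is mounted at the origin on the work surface. World frame = base frame: x ahead of the robot, y to its left, z up, the work surface at z = 0. Lengths are in m, angles in degrees, forces in N, time in s.
With the tool pointing down it reaches from about 0.35 to 0.9 m from the base axis. Payload 7.2 kg.
Tool frame: the origin (TCP) lies midway between the tips of the shut fingers; the grasp point (between the pads) lies 19 mm behind it; z points along the fingers, y is the line along which they close (so a half turn about z gives the same grasp; the last joint's range is limited). The gripper opens to 85 mm and grips with 20 to 120 N. Pads are 22 mm wide; open, the fingers measure 114 mm over their backs; the gripper's body (76 mm by 85 mm) begins 54 mm behind the grasp point. The pads swing forward as they close: fully open they stand 13 mm farther back than shut.
Start: joints at [-69.74, 23.554, -0.728, 91.456, 0.321, 64.991, -4.71], TCP at [0.256, 0.57, 0.203] pointing down, gripper open.
Joint ranges: [-169.25, 169.25], [-16.82, 113.86], [-84.01, 82.57], [7.8, 145.47], [-59.2, 239.2], [7.22, 106.19], [-163.78, 163.78]. Speed limits (degrees/s): [136.94, 136.94, 172.46, 172.46, 180, 180, 180].

## Interface

Orientations are given as [roll, pitch, yaw] about the fixed x, y, z axes, in that order (R = Rz(yaw) Ry(pitch) Rx(roll)).
In Python, from bench import sensors, imaging, ticket gives the robot as it stands.
- The arm moves only by the tool play_rows, never from a script. Its argument "motion" is text: rows parted by semicolons, each of 7 numbers parted by spaces: the shift along the tool's x, y, z in mm, then the turn, a rotation vector about the tool's x, y, z in degrees, then the gripper command: -1 is shut, 1 is fully open, values between are in proportion. In form: tx ty tz ax ay az grip; .... A call has 1 to 5 rows; each row shifts and turns the commanded pose from where the row before left it, along the tool's axes as they then stand; what a row does not reach is not made up. A row lasts 1/8 s, in which the tool goes at most 62.5 mm and 10.7 degrees, less where a joint would pass 70% of its speed; a pose out of reach is approached as far as the arm can. A call with a gripper value outside its range is refused whole. The fingers move at their own pace and stop on an object; the grip force is fixed at half the most. Time passes only in rows, so rows that do not move let the fingers close. It gives the time, the measured TCP pose, the force, the opening and the grip force at its end, in the units of the state.
- sensors.observe(): the state, without advancing time (a new reading comes with each control period).
- imaging.camera(name): name is "scene" or "top" or "wrist"; returns a dict with "color" (384x512x3 uint8, red, green, blue), "fov_y" (degrees; the focal length in pixels is half the picture's height over the tangent of half this angle, whatever the lens; pixels are square), "cx", "cy" (the principal point, pixels), "view" (4x4, takes a point from world to camera coordinates). Camera axes: x right, y down, z forward; pixel columns grow to the right and rows downward; lengths in m; the calibration is good to about 2 mm. A picture is of the moment at which its call begins. There is no depth.
- ticket.finish_job(): hands the job in; it is judged then, once.
The state is a dict: "clock": time; "q": joint angles; "dq": joint speeds; "effort": joint torques, N m; "tcp_pos": TCP position; "ee_rot": TCP orientation; "ft_force": force on the tool from outside, world axes, zero at the start; "ft_torque": the same for the moment, N m; "grip_width": opening from 0.0 (shut) to 1.0 (fully open); "grasp_force": force on a finger pad.
Only numpy, scipy, OpenCV 4.12 (cv2) and the standard library are available. Lean on these libraries where they do the work, as an engineer would, in place of code of your own. Each camera call takes 0.05 s, during which the arm holds its last target. There are 200 camera calls.

## Task

Load the inspection fixture with core plugs for a look at their end faces under the magnifier: swing its keeper bar well open, then stand every slim core plug on the plate in a V of its own and push it fully home, upright and centred against both faces. Only when all of them are home, swing the keeper shut until the hole in its eye lines up with the lugs, take the locking pin from its parking hole and push it down through them until its collar rests on the lug. Leave the other things on the bench where they are; if something gets knocked on the way, put it right.

Things in the scene. Friction and masses are not known exactly. Their poses are not given: they have to be found in the camera images.
- fixture: steel fixture for inspecting the end faces of plugs, fixed: base plate 12 mm thick (own x -72 to 62, y -151 to 151 mm) with a gang V-block, four upright 90-degree Vs 44 mm apart along y, open towards -x. The block fills y -100 to 100 mm, from x 14 mm back, top 38 mm over the bench; before the Vs the plate is bare. Origin: plate's underside, x axis on the row's middle. Yaw up to 0.22 rad
- keeper (a joint): swing of the keeper, an aluminium bar across the Vs' fronts, on a vertical pivot at the fixture's +y end: 0 = shut on its stop, eye in line with the lugs; grows as the free end swings out from the Vs (clockwise from above) to 2.1 rad; stays where left (0.06 N m). Bar 12 mm thick, 20 to 36 mm over the bench; shut, its centre line is 22 mm before the axes of seated plugs, 1 mm clear of them
- keeper_hinge (a point): a point on the keeper's vertical pivot axis (fixed to the fixture, 36 mm above the bench)
- keeper_handle (a point): centre of the top of the keeper's handle, a black upright round post 14 mm in diameter that stands on a bracket 26 mm in front of the bar, 168 mm from the pivot axis; the post is free from 36 to 70 mm above the bench (this point: 70 mm). It moves with the keeper
- keeper_eye (a point): centre of the upper mouth of the vertical 12.5 mm hole in the eye (24 mm square) at the keeper's free end, 268 mm from the pivot, 36 mm above the bench. It moves with the keeper
- lug_hole (a point): centre of the upper mouth of the vertical 12 mm hole in the two fixed lugs (24 mm square, a clevis) at the fixture's -y end; the closed keeper's eye lies between them. Top of the upper lug: this point, 46 mm above the bench. Axes as the fixture's
- park_hole (a point): centre of the upper mouth of the pin's parking hole (12 mm, vertical, through a 26 mm square aluminium boss) at the fixture's -y end beside the V-block, 46 mm above the bench
- pin: locking pin, 60 g, at the start in the parking hole: shank 10 mm in diameter, 32 mm long with tapered nose; above it a collar 22 mm in diameter, 4 mm thick; on top a dark round knob to grip, 20 mm in diameter, 24 mm high. Origin: tip of the nose, z up. Fully in, the collar rests on the boss or upper lug, the tip 32 mm below that
- puck: bystander: wide stone disc, 54 mm in diameter, 27 mm high, too big for the Vs; origin at the centre of its underside
- jar: bystander: capped amber glass jar, 56 mm in diameter, 62 mm high; origin at the centre of its underside
- brush: bystander: small brush 160 mm long lying on the bench; origin under its middle
- tweezers: bystander: steel tweezers 150 mm long lying flat; origin under the middle
- rule: bystander: steel rule 160 x 22 x 4 mm lying flat; origin under its middle
- nest1 (a point): where the centre of the lower end face of a plug lies when it is home in V number 1 (counted from the fixture's -y end), touching both faces: on the top of the plate, 12 mm above the bench. Axes as the fixture's: -x out of the V, y along the row. The oiled, polished faces (friction about 0.12) meet the plug at 45 degrees either side of +x
- nest2 (a point): where the centre of the lower end face of a plug lies when it is home in V number 2 (counted from the fixture's -y end), touching both faces: on the top of the plate, 12 mm above the bench. Axes as the fixture's: -x out of the V, y along the row. The oiled, polished faces (friction about 0.12) meet the plug at 45 degrees either side of +x
- nest3 (a point): where the centre of the lower end face of a plug lies when it is home in V number 3 (counted from the fixture's -y end), touching both faces: on the top of the plate, 12 mm above the bench. Axes as the fixture's: -x out of the V, y along the row. The oiled, polished faces (friction about 0.12) meet the plug at 45 degrees either side of +x
- nest4 (a point): where the centre of the lower end face of a plug lies when it is home in V number 4 (counted from the fixture's -y end), touching both faces: on the top of the plate, 12 mm above the bench. Axes as the fixture's: -x out of the V, y along the row. The oiled, polished faces (friction about 0.12) meet the plug at 45 degrees either side of +x
- plug1: trimmed rock core plug, a plain grey-brown stone cylinder 30 mm in diameter and 32 mm long, about 60 g, standing on the bench on its flat end. Origin: centre of its lower end face, z up its axis. Only some of plug1 to plug4 are present in a given start (None for an absent one); all of them are alike
- plug2: trimmed rock core plug, a plain grey-brown stone cylinder 30 mm in diameter and 32 mm long, about 60 g, standing on the bench on its flat end. Origin: centre of its lower end face, z up its axis. Only some of plug1 to plug4 are present in a given start (None for an absent one); all of them are alike
- plug3: trimmed rock core plug, a plain grey-brown stone cylinder 30 mm in diameter and 32 mm long, about 60 g, standing on the bench on its flat end. Origin: centre of its lower end face, z up its axis. Only some of plug1 to plug4 are present in a given start (None for an absent one); all of them are alike
- plug4: trimmed rock core plug, a plain grey-brown stone cylinder 30 mm in diameter and 32 mm long, about 60 g, standing on the bench on its flat end. Origin: centre of its lower end face, z up its axis. Only some of plug1 to plug4 are present in a given start (None for an absent one); all of them are alike

How it is judged:
By the outcome, as a careful person would: the job done as asked, in the order asked, and still so for the second after the job is handed in, with the robot touching nothing.
Of plug1, plug2, plug3, plug4 only 2 to 4 are there at a start; the rules pass over those that are not, and their reading is None.
At some moment in a run one of plug1, plug2, plug3, plug4 may be knocked a few centimetres aside while the robot is not near it.
It also fails if it takes over 210 s, if anything falls off the work surface, if the arm or the gripper's body presses on something with over 40 N, if the wrist force passes 120 N, or if a joint passes its speed limit or range.

## Working session

There is one attempt and no reset: what is moved stays moved. The work goes in short steps, Python scripts to look and compute and a tool call to move; the robot and the scene stay as the last step left them, time stands still between calls to the robot, and variables do not carry over. Pictures are saved under pics/ and viewed, at most 14 in all, crops included, and the job is handed in when it is done.

Besides the shell and the picture viewer there is one more tool, called after ">>>" by a JSON object that holds its "op" and its "data". play_rows: Moves the arm, as the interface text tells. Its arguments: {"type":"object","properties":{"motion":{"type":"string"}},"required":["motion"]}

```bash
ls; mkdir -p pics; python3 - <<'E'
from bench import sensors, imaging
import cv2,numpy as np
s=sensors.observe();print(s['clock'],s['tcp_pos'],s['ee_rot'],s['grip_width'])
for n in ['scene','top']:
    c=imaging.camera(n);np.savez('pics/%s0.npz'%n,**c)
    cv2.imwrite('pics/%s0.png'%n,cv2.resize(c['color'][:,:,::-1],(800,600),interpolation=cv2.INTER_CUBIC))
    print(n,c['fov_y'],c['cx'],c['cy'],np.round(c['view'],4).tolist(), sorted(c))
E
```

```text
pics
0.0 [0.25568186 0.56972738 0.20244787] [-1.79907943e+02  5.04965909e-03  1.55834905e+02] 1.0029035935845194
scene 54.52138910184979 256.8952219813913 195.43456295498456 [[0.6645, 0.7469, 0.0225, -0.2651], [0.4774, -0.4012, -0.7817, -0.2659], [-0.5749, 0.5302, -0.6232, 1.2901], [0.0, 0.0, 0.0, 1.0]] ['color', 'cx', 'cy', 'fov_y', 'view']
top 47.625395633757584 254.34960559430158 196.50975571501368 [[0.0046, -1.0, -0.0045, -0.12], [-0.9954, -0.0041, -0.0954, 0.5588], [0.0954, 0.0049, -0.9954, 1.0765], [0.0, 0.0, 0.0, 1.0]] ['color', 'cx', 'cy', 'fov_y', 'view']
```

View pics/top0.png

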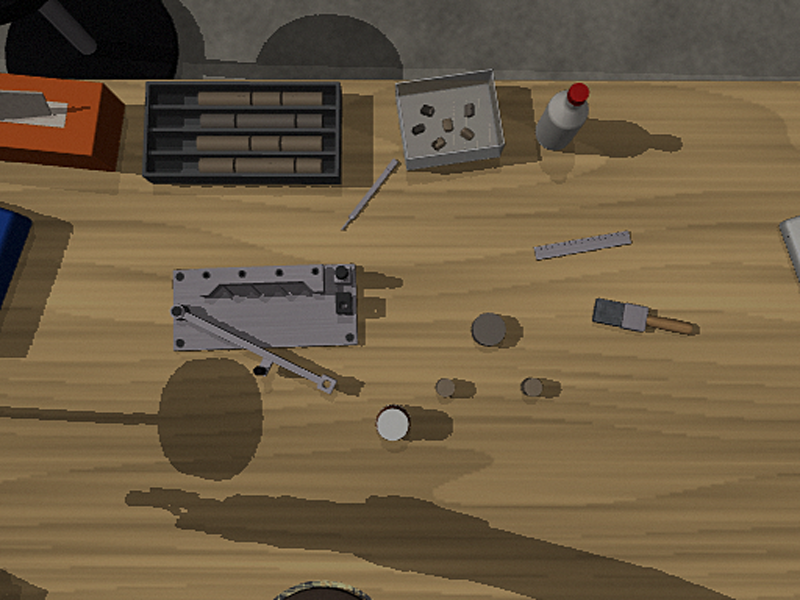

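View pics/scene0.png

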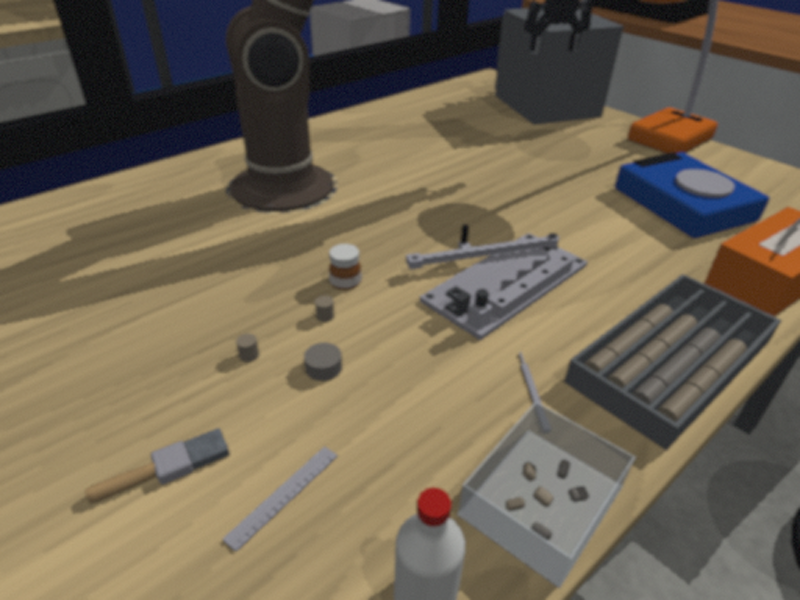

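The top view shows two plugs, at display (445,387) and (532,387). The jar is at (393,424) and the puck at (488,330). The keeper is about 30° open, with its hinge at (178,311), handle at (261,371) and eye at (327,384). The pin is at (342,272) and the lug at (343,303). The scene view confirms there are only two plugs.

```bash
cat > h.py <<'E'
import numpy as np,cv2
from bench import sensors,imaging
def shot(n,name=None,box=None,scale=1.5625):
    c=imaging.camera(n)
    if name:
        im=c['color'][:,:,::-1]
        if box: im=im[box[1]:box[3],box[0]:box[2]]
        cv2.imwrite('pics/'+name,cv2.resize(im,None,fx=scale,fy=scale,interpolation=cv2.INTER_CUBIC))
        np.savez('pics/'+name[:-4]+'.npz',**c)
    return c
def p2w(c,u,v,z):
    f=192/np.tan(np.radians(float(c['fov_y']))/2)
    V=np.asarray(c['view']);R=V[:3,:3];o=-R.T@V[:3,3]
    d=R.T@np.array([(u-c['cx'])/f,(v-c['cy'])/f,1]);return o+d*(z-o[2])/d[2]
def w2p(c,p):
    f=192/np.tan(np.radians(float(c['fov_y']))/2);V=np.asarray(c['view'])
    q=V[:3,:3]@np.asarray(p)+V[:3,3];return np.array([q[0]/q[2]*f+c['cx'],q[1]/q[2]*f+c['cy']])
def tool(p):  # world target -> tool-axis mm shift
    s=sensors.observe();from scipy.spatial.transform import Rotation as R
    return np.round(R.from_euler('xyz',s['ee_rot'],degrees=True).as_matrix().T@(np.array(p)-s['tcp_pos'])*1000,1)
E
python3 - <<'E'
from h import *
c=np.load('pics/top0.npz')
k=1.5625
for n,u,v,z in [('hinge',178,311,.036),('handle',259,371,.07),('eye',327,384,.036),('lug',343,298,.046),('pin',342,272,.074),('c1',174,267,.012),('c2',355,264,.012),('c3',358,345,.012),('c4',174,351,.012),('plA',446,387,.032),('plB',531,387,.032),('jar',393,424,.062),('puck',488,330,.027)]:
    print(n,np.round(p2w(c,u/k,v/k,z),3))
print(np.round(imaging.camera('wrist')['view'],3).tolist())
im=c['color'][160:260,95:245][:,:,::-1]
cv2.imwrite('pics/fix.png',cv2.resize(im,None,fx=5,fy=5,interpolation=cv2.INTER_CUBIC))
E
```

```text
hinge [0.551 0.236 0.036]
handle [0.455 0.096 0.07 ]
eye [ 0.435 -0.006  0.036]
lug [ 0.572 -0.031  0.046]
pin [ 0.609 -0.031  0.074]
c1 [0.626 0.253 0.012]
c2 [ 0.632 -0.047  0.012]
c3 [ 0.498 -0.053  0.012]
c4 [0.487 0.248 0.012]
plA [ 0.431 -0.196  0.032]
plB [ 0.432 -0.331  0.032]
jar [ 0.374 -0.112  0.062]
puck [ 0.523 -0.264  0.027]
[[0.409, 0.912, -0.002, -0.624], [0.876, -0.392, 0.282, -0.037], [0.256, -0.117, -0.96, 0.379], [0.0, 0.0, 0.0, 1.0]]
```

View pics/fix.png

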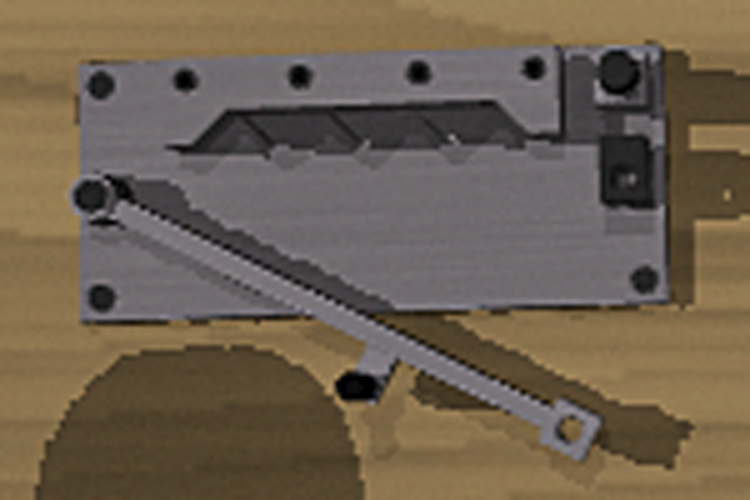

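The hinge-to-eye distance comes to 268 mm, and the handle position matches the given geometry, so the points hold. I'm moving to an overlook with the tool square to the fixture.

>>> {"op": "play_rows", "data": {"motion": "0 0 0 0 0 -9 1; 0 0 0 0 0 -9 1; 0 0 0 0 0 -9 1; -24 -48 0 0 0 0 1; -24 -48 0 0 0 0 1"}}

```text
clock: 0.78
tcp_pos: [0.3088, 0.4755, 0.2027]
ee_rot: [-180.0, -0.0, -177.1]
ft_force: [1.6, -0.0, 0.7]
grip_width: 1.0
grasp_force: 0.0
```

>>> {"op": "play_rows", "data": {"motion": "-24 -48 0 0 0 0 1; -24 -48 0 0 0 0 1; -24 -48 0 0 0 0 1; -24 -48 0 0 0 0 1; -24 -48 0 0 0 0 1"}}

```text
clock: 1.4
tcp_pos: [0.4409, 0.2413, 0.2033]
ee_rot: [180.0, 0.0, -177.2]
ft_force: [0.2, 1.1, -0.3]
grip_width: 0.999
grasp_force: 0.0
```

>>> {"op": "play_rows", "data": {"motion": "-24 -48 0 0 0 0 1; -24 -48 0 0 0 0 1; -24 -48 0 0 0 0 1; 0 0 0 0 0 0 1; 0 0 0 0 0 0 1"}}

```text
clock: 2.02
tcp_pos: [0.5189, 0.103, 0.203]
ee_rot: [180.0, -0.0, -177.2]
ft_force: [-0.2, 1.0, 0.8]
grip_width: 0.997
grasp_force: 0.0
```

```bash
python3 - <<'E'
from h import *
s=sensors.observe();print(s['clock'],s['tcp_pos'],s['ee_rot'])
c=shot('wrist','w1.png');print(c['fov_y'])
E
```

```text
2.025 [0.51894207 0.1030155  0.20297525] [ 1.79980916e+02 -4.43294769e-02 -1.77183783e+02]
58.00377525302471
```

View pics/w1.png

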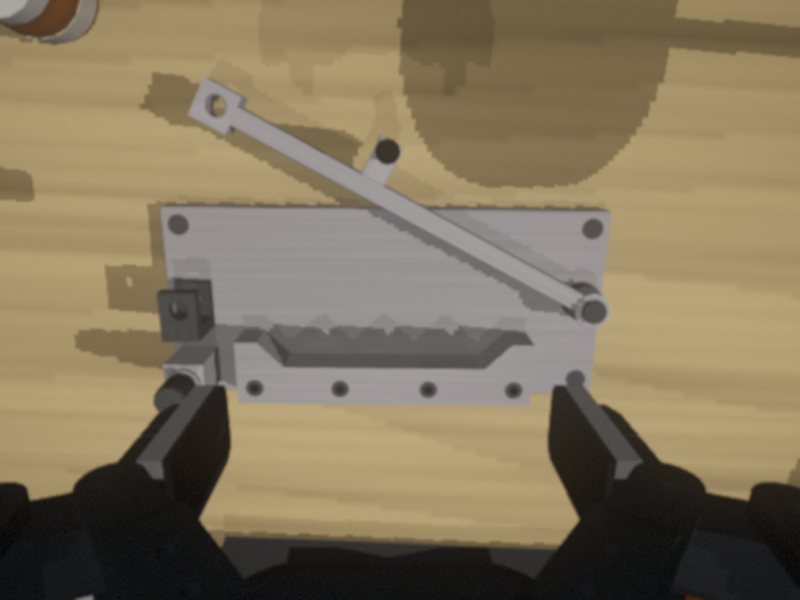

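The wrist view shows the hinge at display (593,311), the eye at (217,104) and the lug hole at (178,309). The handle is at (388,151), the plate's front corners at (161,206) and (609,210), and the four block screws along row 389.

```bash
python3 - <<'E'
from h import *
c=np.load('pics/w1.npz');k=1.5625
P={}
for n,u,v,z in [('hinge',593,311,.036),('handle',388,151,.07),('eye',217,104,.036),('lug',178,309,.046),('h1',178,224,.012),('h2',592,229,.012),('c1',161,206,.012),('c2',609,210,.012),('s1',254,388,.038),('s2',340,389,.038),('s3',428,390,.038),('s4',513,390,.038),('b1',236,343,.038),('b2',533,344,.038)]:
    P[n]=p2w(c,u/k,v/k,z);print(n,np.round(P[n],4))
d=lambda a,b:(round(np.hypot(*(P[a]-P[b])[:2]),4),round(np.degrees(np.arctan2(-(P[b]-P[a])[0],(P[b]-P[a])[1])),2))
for a,b in [('lug','hinge'),('eye','hinge'),('h1','h2'),('c1','c2'),('s1','s4'),('b1','b2')]:print(a,b,d(a,b))
E
```

```text
hinge [0.551 0.238 0.036]
handle [0.4555 0.0988 0.07  ]
eye [ 0.4345 -0.0031  0.036 ]
lug [ 0.5596 -0.0297  0.046 ]
h1 [ 0.5111 -0.0395  0.012 ]
h2 [0.5008 0.2382 0.012 ]
c1 [ 0.4996 -0.05    0.012 ]
c2 [0.4876 0.2476 0.012 ]
s1 [0.6164 0.0154 0.038 ]
s2 [0.6142 0.0739 0.038 ]
s3 [0.612  0.1337 0.038 ]
s4 [0.6092 0.1915 0.038 ]
b1 [0.5842 0.0042 0.038 ]
b2 [0.5752 0.201  0.038 ]
lug hinge (np.float64(0.2678), np.float64(1.84))
eye hinge (np.float64(0.2677), np.float64(-25.78))
h1 h2 (np.float64(0.2779), np.float64(2.12))
c1 c2 (np.float64(0.2978), np.float64(2.31))
s1 s4 (np.float64(0.1763), np.float64(2.34))
b1 b2 (np.float64(0.197), np.float64(2.61))
```

>>> {"op": "play_rows", "data": {"motion": "0 0 0 0 0 0.6 1; 32 -1 20 0 0 0 1; 31.5 -1 40 0 0 0 1; 0 0 40 0 0 0 1; 0 0 30 0 0 0 1"}}

```text
clock: 2.7
tcp_pos: [0.455, 0.0992, 0.0723]
ee_rot: [180.0, -0.0, -177.7]
ft_force: [0.1, 0.7, 0.3]
grip_width: 0.999
grasp_force: 0.0
```

>>> {"op": "play_rows", "data": {"motion": "0 0 20 0 0 0 1; 0 0 11 0 0 0 0.2; 0 0 0 0 0 0 -1; 0 0 0 0 0 0 -1; 0 0 0 0 0 0 -1"}}

```text
clock: 3.32
tcp_pos: [0.4565, 0.0985, 0.0431]
ee_rot: [180.0, 0.1, -177.8]
ft_force: [-0.4, -1.0, 0.3]
grip_width: 0.144
grasp_force: 0.0
```

>>> {"op": "play_rows", "data": {"motion": "0 0 0 0 0 0 -1; 0 0 0 0 0 0 -1; 0 0 0 0 0 0 -1"}}

```text
clock: 3.7
tcp_pos: [0.456, 0.0982, 0.0424]
ee_rot: [180.0, 0.0, -177.8]
ft_force: [0.1, 0.8, -0.2]
grip_width: -0.0
grasp_force: 0.0
```

```bash
python3 - <<'E'
from h import *
shot('wrist','w2.png')
E
```

```text
(no output)
```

View pics/w2.png

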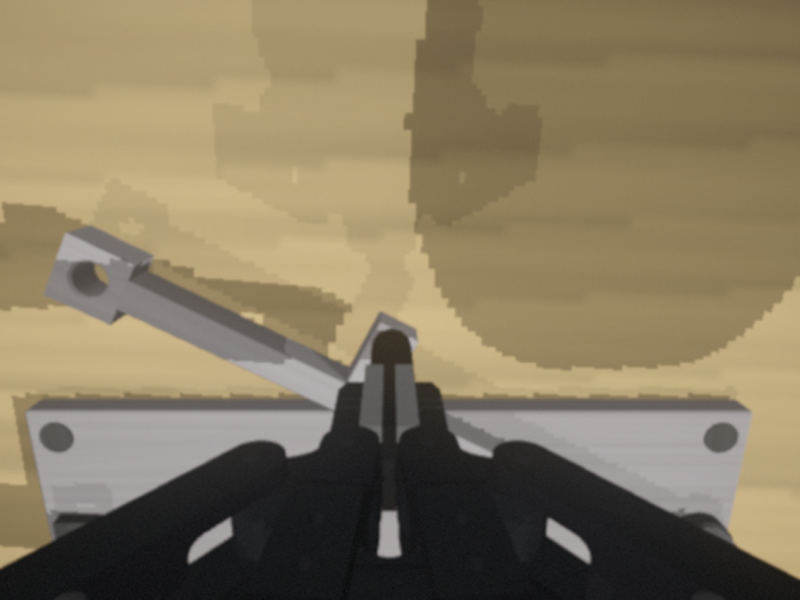

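The closed fingers sit just bar-side of the post, which is at display (392,345) and was squeezed out. From here they can push it open, so I'm measuring the current angle.

```bash
python3 - <<'E'
from h import *
c=np.load('pics/w2.npz');k=1.5625
e=p2w(c,90/k,278/k,.036);h=np.array([.551,.237]);print(e,np.hypot(*(e[:2]-h)),np.degrees(np.arctan2(h[0]-e[0],h[1]-e[1])))
print(p2w(c,392/k,345/k,.07),sensors.observe()['tcp_pos'])
E
```

```text
[ 0.43471753 -0.00422704  0.036     ] 0.2677911495803401 25.736193202569893
[0.44147305 0.09787754 0.07      ] [0.45595055 0.0981537  0.04232391]
```

```bash
python3 - <<'E'
from h import *
c=np.load('pics/w2.npz');k=1.5625
for p in [(.456,.098,.0424),(.456,.098,.061),(.4555,.0985,.07),(.4555,.0985,.036),(.4445,.098,.0424)]: print(p,w2p(c,p)*k)
t=shot('top');im=t['color'][190:290,110:230][:,:,::-1]
s=shot('scene');q=w2p(s,(.456,.098,.05)).astype(int);print(q,w2p(t,(.4555,.0985,.07)))
im2=s['color'][q[1]-50:q[1]+50,q[0]-60:q[0]+60][:,:,::-1]
cv2.imwrite('pics/ts.png',np.hstack([cv2.resize(x,(400,333),interpolation=cv2.INTER_CUBIC) for x in (im,im2)]))
E
```

```text
(0.456, 0.098, 0.0424) [390.15614353 354.82861926]
(0.456, 0.098, 0.061) [390.30267926 378.37601867]
(0.4555, 0.0985, 0.07) [392.17659318 390.1857873 ]
(0.4555, 0.0985, 0.036) [391.59477003 346.47347726]
(0.4445, 0.098, 0.0424) [391.52702225 322.81819275]
[296 150] [164.60159966 237.20711925]
```

View pics/ts.png

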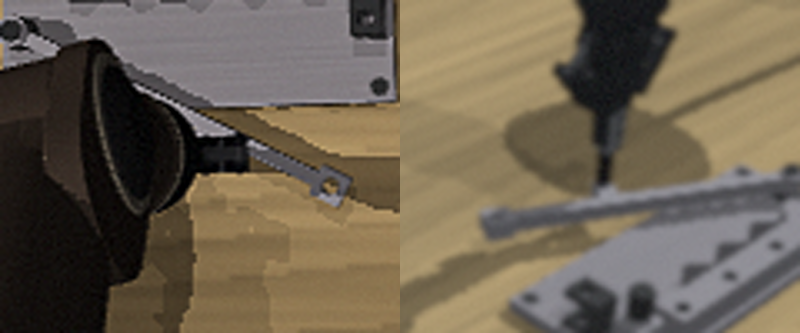

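>>> {"op": "play_rows", "data": {"motion": "0 0 -20 0 0 0 -1; 0 0 -30 0 0 0 -1; 0 0 0 0 0 0 -1"}}

```text
clock: 4.22
tcp_pos: [0.4574, 0.0986, 0.0941]
ee_rot: [179.9, 0.2, -177.8]
ft_force: [-0.0, 0.6, 0.8]
grip_width: -0.0
grasp_force: 0.0
```

```bash
python3 - <<'E'
from h import *
a=np.load('pics/w2.npz')['color'];c=shot('wrist','w3.png')
b=c['color']
for v in range(195,290,6): print(v,a[v,250],b[v,250], a[v,238],b[v,238])
for z in(.036,.07): print(w2p(c,(.4555,.0985,z)))
print(w2p(c,sensors.observe()['tcp_pos']))
E
```

```text
195 [192 171 127] [59 51 40] [192 172 127] [130 125 123]
201 [187 167 127] [64 58 52] [196 176 131] [143 138 138]
207 [122 116 113] [65 59 54] [155 139 111] [130 125 124]
213 [59 51 38] [63 56 53] [114 109 105] [181 176 177]
219 [57 50 38] [111 106 106] [98 93 89] [176 172 172]
225 [55 49 38] [176 172 172] [68 63 56] [177 173 174]
231 [53 47 37] [177 172 173] [67 62 57] [175 171 171]
237 [50 44 36] [48 44 42] [96 94 92] [94 93 91]
243 [51 45 38] [46 43 41] [96 95 92] [94 93 91]
249 [46 42 37] [45 42 40] [94 93 91] [92 91 90]
255 [42 39 35] [42 40 39] [93 92 90] [90 89 87]
261 [41 38 34] [39 38 37] [92 92 90] [91 91 89]
267 [38 36 34] [38 35 34] [92 91 89] [90 90 87]
273 [39 36 34] [37 36 35] [104 104 102] [100 100  99]
279 [38 37 34] [36 35 35] [37 35 35] [34 34 34]
285 [35 34 33] [33 33 34] [33 33 34] [29 31 32]
[249.63361231 191.5700978 ]
[249.82507509 208.29328166]
[249.82313486 224.78847607]
```

View pics/w3.png

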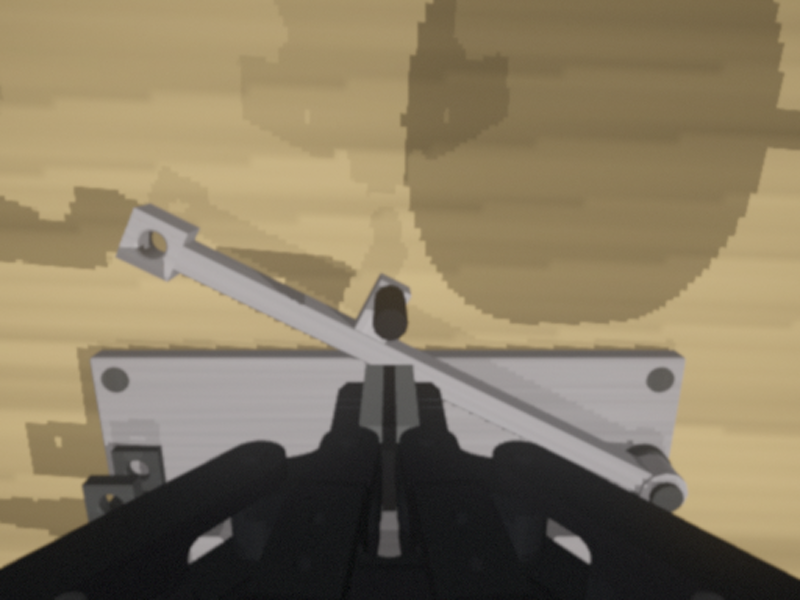

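```bash
python3 - <<'E'
from h import *
c=np.load('pics/scene0.npz');k=1.5625
t=np.array([.2557,.5697,.2024]);y=np.array([.409,.912,0])
for dz in(0,.0135,.0325): print([np.round(w2p(c,t+s*.0425*y+[0,0,dz])*k) for s in(-1,1)])
s=shot('scene');q=w2p(s,sensors.observe()['tcp_pos']);print(q);u,v=q.astype(int)
im=s['color'][v-40:v+40,u-40:u+40][:,:,::-1];im2=c['color'][:50,320:400][:,:,::-1]
cv2.imwrite('pics/s4.png',np.hstack([cv2.resize(im,None,fx=5,fy=5,interpolation=cv2.INTER_CUBIC),cv2.resize(im2,(400,400))*0+cv2.copyMakeBorder(cv2.resize(im2,(400,250)),0,150,0,0,0)]))
E
```

```text
[array([532.,  73.]), array([566.,  70.])]
[array([533.,  66.]), array([567.,  64.])]
[array([535.,  57.]), array([569.,  55.])]
[298.18889438 137.24302955]
```

View pics/s4.png

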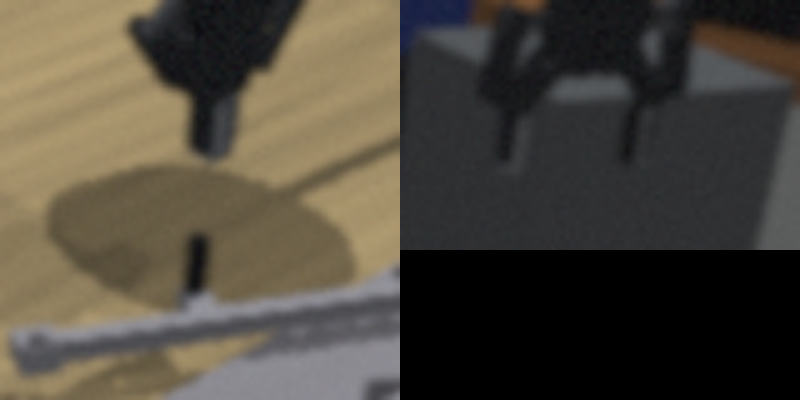

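The scene crop settles it. The shut fingertips appear about 30 mm higher than the reported TCP, and the start picture shows the same offset with the fingers open. The fingers closed just above the post, so I'm going about 28 mm lower.

>>> {"op": "play_rows", "data": {"motion": "0 0 0 0 0 0 1; 0 0 0 0 0 0 1; 2 0 20 0 0 0 1; 0 0 30 0 0 0 1; 0 0 28 0 0 0 1"}}

```text
clock: 4.95
tcp_pos: [0.4538, 0.0981, 0.0131]
ee_rot: [-180.0, -0.0, -177.8]
ft_force: [-0.5, -0.1, -0.6]
grip_width: 1.001
grasp_force: 0.0
```

>>> {"op": "play_rows", "data": {"motion": "0 0 0 0 0 0 0; 0 0 0 0 0 0 -1; 0 0 0 0 0 0 -1; 0 0 0 0 0 0 -1; 0 0 0 0 0 0 -1"}}

```text
clock: 5.58
tcp_pos: [0.4549, 0.0986, 0.0153]
ee_rot: [180.0, 0.1, -177.8]
ft_force: [0.6, 0.7, 6.9]
grip_width: 0.144
grasp_force: 58.4
```

Gripped. I'm swinging it along the arc to about 108°.

>>> {"op": "play_rows", "data": {"motion": "18.6 16.1 0 0 0 0 -1; 15.6 17.9 0 0 0 0 -1; 12.9 19.9 0 0 0 0 -1; 10 21.5 0 0 0 0 -1; 6.9 22.7 0 0 0 0 -1"}}

```text
clock: 6.2
tcp_pos: [0.3842, 0.1929, 0.0149]
ee_rot: [-179.9, -0.2, -177.8]
ft_force: [-2.7, -4.2, 11.1]
grip_width: 0.144
grasp_force: 61.2
```

>>> {"op": "play_rows", "data": {"motion": "3.8 23.4 0 0 0 0 -1; 0.4 23.7 0 0 0 0 -1; -2.9 23.5 0 0 0 0 -1; -6.2 22.9 0 0 0 0 -1; -9.2 21.9 0 0 0 0 -1"}}

```text
clock: 6.82
tcp_pos: [0.3957, 0.3099, 0.0147]
ee_rot: [-180.0, -0.0, -177.8]
ft_force: [2.4, -5.5, 1.8]
grip_width: 0.141
grasp_force: 60.9
```

>>> {"op": "play_rows", "data": {"motion": "0 0 0 0 0 0 -1; 0 0 0 0 0 0 0; 0 0 0 0 0 0 1; 0 0 0 0 0 0 1; 0 0 -30 0 0 0 1"}}

```text
clock: 7.45
tcp_pos: [0.3945, 0.3079, 0.043]
ee_rot: [-179.8, -0.2, -177.8]
ft_force: [0.3, 0.2, 0.5]
grip_width: 0.971
grasp_force: 0.0
```

>>> {"op": "play_rows", "data": {"motion": "0 0 -50 0 0 0 1; 0 0 -50 0 0 0 1; 0 0 -40 0 0 0 1; 0 0 0 0 0 0 1"}}

```text
clock: 7.95
tcp_pos: [0.3973, 0.3104, 0.1875]
ee_rot: [179.8, 0.3, -177.8]
ft_force: [-0.1, 0.2, -0.3]
grip_width: 1.002
grasp_force: 0.0
```

```bash
python3 - <<'E'
from h import *
s=sensors.observe();print(s['clock'],s['tcp_pos'])
c=shot('wrist');b=c['color'];cv2.imwrite('pics/w5.png',b[:,:,::-1]);np.savez('pics/w5.npz',**c)
t=shot('top','t5.png',(90,150,360,290),2.9)
# plug tops in top view
hsv=cv2.cvtColor(t['color'],cv2.COLOR_RGB2HSV)
for p in [(.431,-.196,.032),(.432,-.331,.032)]: print(w2p(t,p))
E
```

```text
7.95 [0.39731817 0.31040137 0.18748734]
[285.54580302 247.65282605]
[339.73202583 247.50402158]
```

View pics/t5.png

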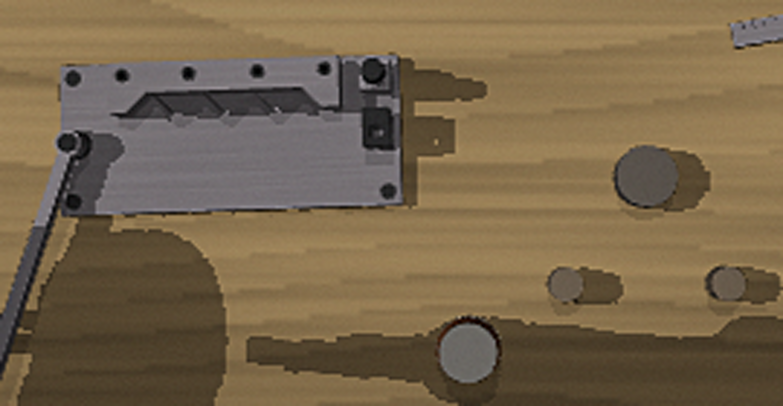

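The keeper now stands well open, at crop (30,250). The plugs are unmoved, at crop (566,283) and (727,282). I'm moving above plug A.

>>> {"op": "play_rows", "data": {"motion": "-1.5 -50.7 0 0 0 0 1; -1.5 -50.7 0 0 0 0 1; -1.5 -50.7 0 0 0 0 1; -1.5 -50.7 0 0 0 0 1; -1.5 -50.7 0 0 0 0 1"}}

```text
clock: 8.68
tcp_pos: [0.412, 0.0545, 0.183]
ee_rot: [-180.0, -0.1, -177.8]
ft_force: [0.5, 0.3, 1.5]
grip_width: 0.998
grasp_force: 0.0
```

>>> {"op": "play_rows", "data": {"motion": "-1.5 -50.7 0 0 0 0 1; -1.5 -50.7 0 0 0 0 1; -1.5 -50.7 0 0 0 0 1; -1.5 -50.7 0 0 0 0 1; -1.5 -50.7 0 0 0 0 1"}}

```text
clock: 9.3
tcp_pos: [0.4294, -0.1979, 0.1829]
ee_rot: [180.0, -0.1, -177.8]
ft_force: [0.8, 0.8, 0.3]
grip_width: 1.0
grasp_force: 0.0
```

>>> {"op": "play_rows", "data": {"motion": "0 0 40 0 0 0 1; 0 0 30 0 0 0 0.5; 0 0 0 0 0 0 0.5; 0 0 0 0 0 0 0.5"}}

```text
clock: 9.8
tcp_pos: [0.4304, -0.1967, 0.1145]
ee_rot: [-180.0, -0.0, -177.8]
ft_force: [0.7, -0.4, 2.2]
grip_width: 0.747
grasp_force: 0.0
```

```bash
python3 - <<'E'
from h import *
s=sensors.observe();print(s['clock'],s['tcp_pos'],s['ee_rot'])
c=shot('wrist','w6.png')
print(w2p(c,(.431,-.196,.032))*1.5625)
E
```

```text
9.8 [ 0.43042627 -0.1966943   0.1145182 ] [-1.79987193e+02 -3.74895966e-02 -1.77778401e+02]
[391.58492137 290.2587843 ]
```

View pics/w6.png

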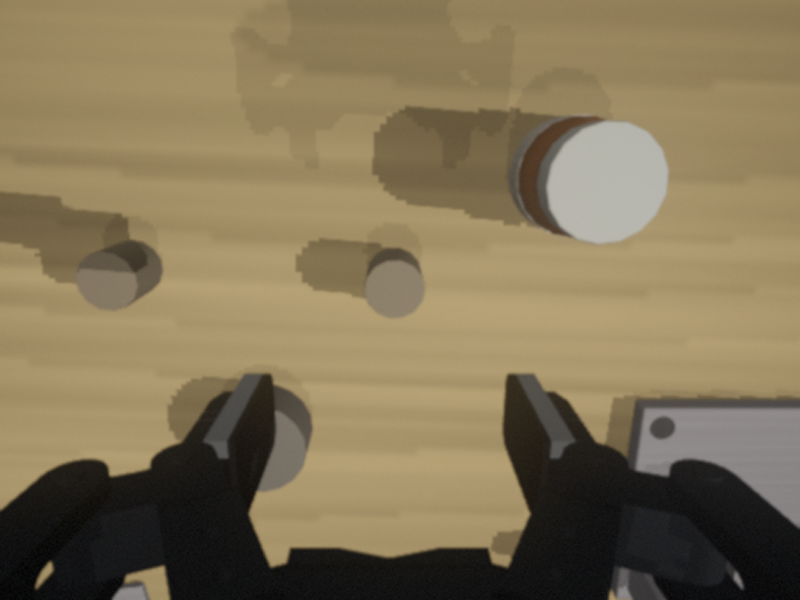

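Plug A's top is at display (395,289), within 2 mm of the prediction. I'm descending on it.

>>> {"op": "play_rows", "data": {"motion": "-1 2.4 30 0 0 0 0.3; 0 0 40 0 0 0 0.3; 0 0 30 0 0 0 0.3; 0 0 17 0 0 0 0.3; 0 0 10 0 0 0 0.3"}}

```text
clock: 10.48
tcp_pos: [0.4321, -0.194, -0.0126]
ee_rot: [-180.0, 0.1, -177.7]
ft_force: [-0.6, 0.4, 0.2]
grip_width: 0.649
grasp_force: 0.0
```

>>> {"op": "play_rows", "data": {"motion": "0 0 0 0 0 0 -0.2; 0 0 0 0 0 0 -1; 0 0 0 0 0 0 -1; 0 0 0 0 0 0 -1"}}

```text
clock: 10.98
tcp_pos: [0.4321, -0.1942, -0.0117]
ee_rot: [-180.0, 0.1, -177.8]
ft_force: [-1.6, 0.4, 8.4]
grip_width: 0.318
grasp_force: 59.1
```

```bash
python3 - <<'E'
from h import *
s=sensors.observe();print(s['clock'],s['tcp_pos'],s['grip_width'],s['grasp_force'],s['ft_force'])
c=shot('scene');u,v=w2p(c,s['tcp_pos']+[0,0,.03]).astype(int)
b=c['color'][v-40:v+40,u-40:u+40][:,:,::-1]
w=shot('wrist')['color'][150:290,170:330][:,:,::-1]
cv2.imwrite('pics/s7.png',np.hstack([cv2.resize(b,(400,400),interpolation=2),cv2.resize(w,(400,400),interpolation=2)]))
c=np.load('pics/w6.npz');print('B',p2w(c,107/1.5625,281/1.5625,.032))
E
```

```text
10.975 [ 0.4320874  -0.19424863 -0.01169094] 0.31781816622683884 59.14615094661713 [-1.56481822  0.44738535  8.41536944]
B [ 0.43171472 -0.33374622  0.032     ]
```

View pics/s7.png

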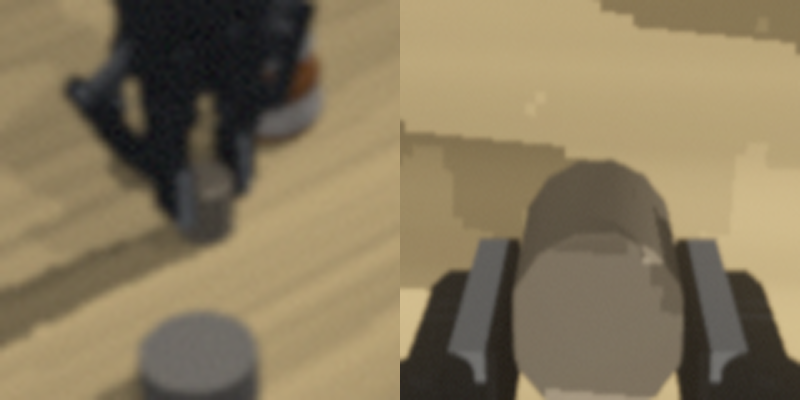

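The plug is gripped squarely. I'm carrying it to the spot before V2.

>>> {"op": "play_rows", "data": {"motion": "0 0 -30 0 0 0 -1; 0 0 -50 0 0 0 -1; -19.6 38.4 0 0 0 0 -1; -19.6 38.4 0 0 0 0 -1; -19.6 38.4 0 0 0 0 -1"}}

```text
clock: 11.7
tcp_pos: [0.4866, -0.0754, 0.0681]
ee_rot: [180.0, 0.1, -177.8]
ft_force: [0.1, -0.7, -1.8]
grip_width: 0.319
grasp_force: 59.2
```

>>> {"op": "play_rows", "data": {"motion": "-19.6 38.4 0 0 0 0 -1; -19.6 38.4 0 0 0 0 -1; -19.6 38.4 0 0 0 0 -1; -19.7 38.2 0 0 0 0 -1; 0 0 0 0 0 0 -1"}}

```text
clock: 12.32
tcp_pos: [0.5593, 0.0841, 0.0675]
ee_rot: [179.9, 0.1, -177.4]
ft_force: [-1.5, -1.2, -1.7]
grip_width: 0.324
grasp_force: 59.3
```

>>> {"op": "play_rows", "data": {"motion": "0 0 30 0 0 0 -1; 0 0 0 0 0 0 -1; 0 0 0 0 0 0 -1"}}

```text
clock: 12.7
tcp_pos: [0.5584, 0.0789, 0.0381]
ee_rot: [-180.0, 0.0, -177.8]
ft_force: [-0.0, -0.0, -0.0]
grip_width: 0.327
grasp_force: 59.3
```

```bash
python3 - <<'E'
from h import *
s=sensors.observe();print(s['clock'],s['tcp_pos'],s['ee_rot'],s['grip_width'],s['ft_force'])
print(tool((.559,.0795,.0013)))
c=shot('wrist','w8.png')
for p in [(.5784,.0803,.038),(.5768,.1243,.038)]: print(w2p(c,p)*1.5625)
E
```

```text
12.7 [0.55836396 0.07887713 0.03811878] [-1.79990528e+02  2.70413398e-02 -1.77830630e+02] 0.32720107985895064 [-0.00011654 -0.00577513 -0.00621798]
[-0.6  0.6 36.8]
[392.53200519 407.97051633]
[518.35029333 408.18593164]
```

View pics/w8.png

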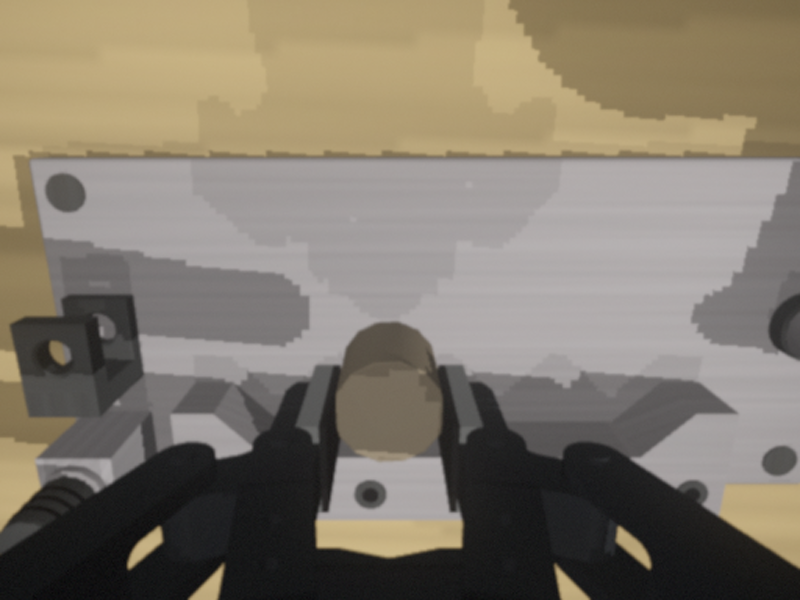

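The plug hangs upright before V2, with its top at display (389,400). I'm lowering and releasing it.

>>> {"op": "play_rows", "data": {"motion": "-0.6 0.6 20 0 0 0 -1; 0 0 10 0 0 0 -1; 0 0 4 0 0 0 -1; 0 0 3 0 0 0 -1; 0 0 0 0 0 0 -1"}}

```text
clock: 13.38
tcp_pos: [0.559, 0.0802, 0.0006]
ee_rot: [180.0, 0.0, -177.8]
ft_force: [0.5, -0.3, -0.4]
grip_width: 0.326
grasp_force: 59.4
```

>>> {"op": "play_rows", "data": {"motion": "0 0 0 0 0 0 -0.2; 0 0 0 0 0 0 -0.1; 0 0 0 0 0 0 0; 0 0 -30 0 0 0 0; 0 0 -30 0 0 0 0"}}

```text
clock: 14.0
tcp_pos: [0.5584, 0.0801, 0.0608]
ee_rot: [-180.0, -0.0, -177.8]
ft_force: [0.2, -0.8, 0.3]
grip_width: 0.5
grasp_force: 0.0
```

>>> {"op": "play_rows", "data": {"motion": "25 0 0 0 0 0 -1; 25 0 0 0 0 0 -1; 0 0 0 0 0 0 -1; 0 0 0 0 0 0 -1; 0 0 0 0 0 0 -1"}}

```text
clock: 14.62
tcp_pos: [0.5096, 0.0784, 0.0604]
ee_rot: [-180.0, 0.0, -177.8]
ft_force: [0.1, -0.5, -0.7]
grip_width: -0.002
grasp_force: 0.0
```

```bash
python3 - <<'E'
from h import *
s=sensors.observe();print(s['clock'],s['tcp_pos'],s['ee_rot'],s['grip_width'],s['ft_force'])
c=shot('wrist','w9.png')
print(w2p(c,(.5584,.0795,.044))*1.5625)
E
```

```text
14.625 [0.50961315 0.07836894 0.06035498] [-1.79993454e+02  4.05296498e-02 -1.77769962e+02] -0.0019420408684843317 [ 0.13212032 -0.54413741 -0.74656443]
[388.51921678 453.75128155]
```

View pics/w9.png

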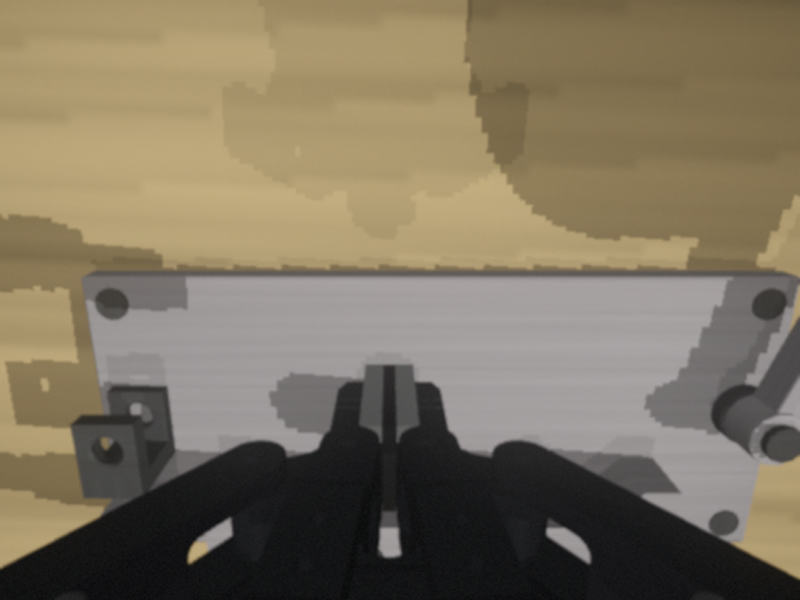

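In this view the plug stands upright behind the hand, casting its shadow at display (310,400). I'm pushing it home with the shut fingers, slowly near the end.

>>> {"op": "play_rows", "data": {"motion": "0 0.8 40 0 0 0 -1; 0 0 29 0 0 0 -1; 0 0 0 0 0 0 -1; -18 0 0 0 0 0 -1; -4 0 0 0 0 0 -1"}}

```text
clock: 15.3
tcp_pos: [0.5325, 0.08, -0.0075]
ee_rot: [180.0, 0.1, -177.8]
ft_force: [-1.8, -0.4, 0.2]
grip_width: 0.002
grasp_force: 0.3
```

>>> {"op": "play_rows", "data": {"motion": "-3 0 0 0 0 0 -1; -3 0 0 0 0 0 -1; -3 0 0 0 0 0 -1; -3 0 0 0 0 0 -1; -3 0 0 0 0 0 -1"}}

```text
clock: 15.92
tcp_pos: [0.5458, 0.0806, -0.0087]
ee_rot: [180.0, -0.0, -177.8]
ft_force: [-1.7, 0.3, -0.2]
grip_width: 0.0
grasp_force: 0.3
```

>>> {"op": "play_rows", "data": {"motion": "-1 0 0 0 0 0 -1; -1 0 0 0 0 0 -1; 0 0 0 0 0 0 -1"}}

```text
clock: 16.3
tcp_pos: [0.5478, 0.0807, -0.0087]
ee_rot: [180.0, 0.0, -177.8]
ft_force: [0.4, -0.3, -0.3]
grip_width: 0.0
grasp_force: 0.0
```

>>> {"op": "play_rows", "data": {"motion": "-1 0 0 0 0 0 -1; -1 0 0 0 0 0 -1; -0.5 0 0 0 0 0 -1; 0 0 0 0 0 0 -1"}}

```text
clock: 16.8
tcp_pos: [0.5503, 0.0807, -0.0087]
ee_rot: [-180.0, 0.0, -177.8]
ft_force: [-0.5, 0.3, 0.0]
grip_width: 0.0
grasp_force: 0.0
```

>>> {"op": "play_rows", "data": {"motion": "-1 0 0 0 0 0 -1; 0 0 0 0 0 0 -1"}}

```text
clock: 17.05
tcp_pos: [0.5513, 0.0808, -0.0087]
ee_rot: [180.0, 0.0, -177.8]
ft_force: [0.7, 0.9, 0.1]
grip_width: 0.0
grasp_force: 0.0
```

>>> {"op": "play_rows", "data": {"motion": "-1 0 0 0 0 0 -1; 0 0 0 0 0 0 -1"}}

```text
clock: 17.3
tcp_pos: [0.5517, 0.0808, -0.0088]
ee_rot: [-180.0, -0.1, -177.8]
ft_force: [-2.7, -0.8, 2.1]
grip_width: 0.001
grasp_force: 1.3
```

```bash
cat >> h.py <<'E'
def discs(c,box,z,lo,hi):
    # stone-coloured blobs (by value and low saturation) in a box, cast at height z
    x0,y0,x1,y1=box;hsv=cv2.cvtColor(c['color'],cv2.COLOR_RGB2HSV)[y0:y1,x0:x1]
    m=cv2.inRange(hsv,lo,hi);n,_,st,ce=cv2.connectedComponentsWithStats(m)
    return [(st[i,4],np.round(ce[i]+[x0,y0],1),np.round(p2w(c,*(ce[i]+[x0,y0]),z),4)) for i in range(1,n) if st[i,4]>40]
E
python3 - <<'E'
from h import *
t=np.load('pics/t5.npz')
a=t['color']
print(a[247,285],a[247,340],a[245,283],a[222,160],a[230,250])
print(sensors.observe()['tcp_pos'])
E
```

```text
[107  94  80] [103  91  75] [103  91  75] [120 117 125] [144 122  84]
[ 0.55171243  0.08077343 -0.00879524]
```

>>> {"op": "play_rows", "data": {"motion": "-0.7 0 0 0 0 0 -1; 0 0 0 0 0 0 -1"}}

```text
clock: 17.55
tcp_pos: [0.5518, 0.0807, -0.0089]
ee_rot: [180.0, -0.1, -177.8]
ft_force: [-5.3, -1.2, 4.1]
grip_width: -0.002
grasp_force: 2.6
```

>>> {"op": "play_rows", "data": {"motion": "-0.7 0 0 0 0 0 -1; 0 0 0 0 0 0 -1"}}

```text
clock: 17.8
tcp_pos: [0.5519, 0.0806, -0.009]
ee_rot: [-180.0, -0.2, -177.8]
ft_force: [-7.6, -0.8, 5.3]
grip_width: 0.001
grasp_force: 3.3
```

>>> {"op": "play_rows", "data": {"motion": "-0.7 0 0 0 0 0 -1; 0 0 0 0 0 0 -1"}}

```text
clock: 18.05
tcp_pos: [0.552, 0.0805, -0.0091]
ee_rot: [-180.0, -0.2, -177.8]
ft_force: [-7.7, -2.4, 6.3]
grip_width: -0.001
grasp_force: 4.1
```

Home, at about 8 N of push. I'm backing off and going over to plug B.

>>> {"op": "play_rows", "data": {"motion": "10 0 0 0 0 0 -1; 23 0 0 0 0 0 -1; 0 0 -50 0 0 0 -1; 0 0 -57 0 0 0 0.5; 11.8 -45.4 0 0 0 0 0.5"}}

```text
clock: 18.68
tcp_pos: [0.5154, 0.0373, 0.1022]
ee_rot: [179.8, 0.6, -177.4]
ft_force: [0.2, -0.3, -0.8]
grip_width: 0.421
grasp_force: 0.0
```

>>> {"op": "play_rows", "data": {"motion": "11.8 -45.4 0 0 0 0 0.5; 11.8 -45.4 0 0 0 0 0.5; 11.8 -45.4 0 0 0 0 0.5; 11.8 -45.4 0 0 0 0 0.5; 11.8 -45.4 0 0 0 0 0.5"}}

```text
clock: 19.3
tcp_pos: [0.4613, -0.1967, 0.0985]
ee_rot: [-180.0, 0.1, -177.7]
ft_force: [0.3, 0.5, -1.1]
grip_width: 0.747
grasp_force: 0.0
```

>>> {"op": "play_rows", "data": {"motion": "11.8 -45.4 0 0 0 0 0.5; 11.8 -45.4 0 0 0 0 0.5; 11.8 -45.4 0 0 0 0 0.5; 0 0 0 0 0 0 0.5; 0 0 0 0 0 0 0.5"}}

```text
clock: 19.92
tcp_pos: [0.4313, -0.3324, 0.0982]
ee_rot: [180.0, 0.0, -177.8]
ft_force: [-0.1, 0.2, 0.2]
grip_width: 0.752
grasp_force: 0.0
```

```bash
python3 - <<'E'
from h import *
s=sensors.observe();print(s['clock'],s['tcp_pos'])
lo,hi=(8,40,70),(22,90,150)
w=shot('wrist');u,v=w2p(w,(.4317,-.3337,.032)).astype(int);print('exp',u,v,w['color'][v,u])
print('B',discs(w,(u-50,v-50,u+50,v+45),.032,lo,hi))
t=shot('top');u,v=w2p(t,(.5784,.0803,.044)).astype(int);print('exp',u,v,t['color'][v,u])
print('A',discs(t,(u-14,v-14,u+14,v+14),.044,lo,hi))
q=t['color'][v-8:v+9:2,u];print(q.tolist())
np.savez('pics/t10.npz',**t);np.savez('pics/w10.npz',**w)
E
```

```text
19.925 [ 0.43130655 -0.33240489  0.09816606]
exp 247 191 [139 127 106]
B [(np.int32(1555), array([246.9, 187. ]), array([ 0.4283, -0.3345,  0.032 ]))]
exp 175 187 [113  98  84]
A [(np.int32(107), array([174.9, 187.6]), array([0.5791, 0.0812, 0.044 ]))]
[[143, 138, 143], [22, 23, 27], [120, 103, 84], [114, 101, 84], [113, 98, 84], [116, 101, 84], [113, 100, 83], [129, 113, 94], [120, 116, 120]]
```

Plug A measures within 1 mm of its nest, and B is where expected. I'm grasping B.

>>> {"op": "play_rows", "data": {"motion": "-0.5 -1.4 30 0 0 0 0.3; 0 0 40 0 0 0 0.3; 0 0 20 0 0 0 0.3; 0 0 13 0 0 0 0.3; 0 0 7.5 0 0 0 0.3"}}

```text
clock: 20.65
tcp_pos: [0.4322, -0.3336, -0.0125]
ee_rot: [180.0, 0.0, -177.7]
ft_force: [-0.9, 0.1, -0.1]
grip_width: 0.653
grasp_force: 0.0
```

>>> {"op": "play_rows", "data": {"motion": "0 0 0 0 0 0 -0.2; 0 0 0 0 0 0 -1; 0 0 0 0 0 0 -1; 0 0 0 0 0 0 -1"}}

```text
clock: 21.15
tcp_pos: [0.4323, -0.3346, -0.0114]
ee_rot: [-180.0, 0.1, -177.8]
ft_force: [0.1, 1.4, 7.1]
grip_width: 0.323
grasp_force: 59.4
```

>>> {"op": "play_rows", "data": {"motion": "0 0 -30 0 0 0 -1; 0 0 -50 0 0 0 -1; 0 0 0 0 0 0 -1; 0 0 0 0 0 0 -1"}}

```text
clock: 21.65
tcp_pos: [0.4317, -0.3337, 0.0675]
ee_rot: [180.0, 0.0, -177.7]
ft_force: [1.1, 0.1, -1.3]
grip_width: 0.321
grasp_force: 59.2
```

```bash
python3 - <<'E'
from h import *
s=sensors.observe();print(s['clock'],s['tcp_pos'],s['ee_rot'])
print(tool((.5574,.1236,.0)))
w=shot('wrist');np.savez('pics/w11.npz',**w)
print(discs(w,(190,150,310,300),.105,(8,40,60),(22,90,160)),w2p(w,s['tcp_pos']+[0,0,.045]))
E
```

```text
21.65 [ 0.43165035 -0.33366589  0.0674981 ] [ 1.79974005e+02  1.24756014e-02 -1.77744843e+02]
[-143.6  451.9   67.7]
[(np.int32(5035), array([248.9, 254.3]), array([ 0.4284, -0.3344,  0.105 ])), (np.int32(53), array([204.5, 237. ]), array([ 0.4212, -0.3533,  0.105 ])), (np.int32(48), array([292.8, 236.2]), array([ 0.4194, -0.3165,  0.105 ]))] [250.4920769  270.11071458]
```

>>> {"op": "play_rows", "data": {"motion": "-12.9 45.2 0 0 0 0 -1; -12.9 45.2 0 0 0 0 -1; -12.9 45.2 0 0 0 0 -1; -12.9 45.2 0 0 0 0 -1; -12.9 45.2 0 0 0 0 -1"}}

```text
clock: 22.32
tcp_pos: [0.4866, -0.1042, 0.0665]
ee_rot: [-180.0, -0.1, -177.8]
ft_force: [0.3, -0.4, -0.6]
grip_width: 0.322
grasp_force: 59.3
```

>>> {"op": "play_rows", "data": {"motion": "-12.9 45.2 0 0 0 0 -1; -12.9 45.2 0 0 0 0 -1; -12.9 45.2 0 0 0 0 -1; -12.9 45.2 0 0 0 0 -1; -12.9 45.2 0 0 0 0 -1"}}

```text
clock: 22.95
tcp_pos: [0.5422, 0.1238, 0.0663]
ee_rot: [-179.9, -0.1, -177.8]
ft_force: [0.6, 0.2, -0.9]
grip_width: 0.323
grasp_force: 59.3
```

>>> {"op": "play_rows", "data": {"motion": "0 0 0 0 0 0 -1; 0 0 30 0 0 0 -1; 0 0 20 0 0 0 -1; 0 0 0 0 0 0 -1; 0 0 0 0 0 0 -1"}}

```text
clock: 23.58
tcp_pos: [0.543, 0.1217, 0.0179]
ee_rot: [-180.0, -0.0, -177.8]
ft_force: [0.6, -0.4, -1.7]
grip_width: 0.32
grasp_force: 59.3
```

>>> {"op": "play_rows", "data": {"motion": "0 1.4 10 0 0 0 -1; 0 0 4 0 0 0 -1; 0 0 2.8 0 0 0 -1; 0 0 0 0 0 0 -1; 0 0 0 0 0 0 -0.2"}}

```text
clock: 24.2
tcp_pos: [0.5431, 0.1239, 0.0012]
ee_rot: [180.0, 0.0, -177.8]
ft_force: [-1.0, -0.7, -1.2]
grip_width: 0.399
grasp_force: 0.0
```

>>> {"op": "play_rows", "data": {"motion": "0 0 0 0 0 0 -0.1; 0 0 0 0 0 0 0; 0 0 -30 0 0 0 0; 0 0 -30 0 0 0 0; 25 0 0 0 0 0 -1"}}

```text
clock: 24.82
tcp_pos: [0.5208, 0.1232, 0.0633]
ee_rot: [179.9, 0.3, -177.8]
ft_force: [-0.6, 0.5, -0.5]
grip_width: 0.301
grasp_force: 0.0
```

>>> {"op": "play_rows", "data": {"motion": "25 0 0 0 0 0 -1; 0 0 0 0 0 0 -1; 0 0 0 0 0 0 -1; 0 0 0 0 0 0 -1; 0 0 35 0 0 0 -1"}}

```text
clock: 25.45
tcp_pos: [0.4958, 0.1227, 0.0273]
ee_rot: [179.9, 0.3, -177.8]
ft_force: [0.7, 1.6, -0.6]
grip_width: -0.002
grasp_force: 0.0
```

```bash
python3 - <<'E'
from h import *
s=sensors.observe();print(s['clock'],s['tcp_pos'])
lo,hi=(8,40,70),(22,90,150)
t=shot('top');np.savez('pics/t12.npz',**t)
for p in [(.5784,.0803,.044),(.5426,.1231,.044)]:
    u,v=w2p(t,p).astype(int);print(u,v,t['color'][v,u],discs(t,(u-12,v-12,u+12,v+12),.044,lo,hi))
s3=shot('scene');u,v=w2p(s3,(.5426,.1231,.044)).astype(int);print(s3['color'][v,u],discs(s3,(u-20,v-20,u+20,v+20),.044,lo,hi))
E
```

```text
25.45 [0.49582395 0.12273628 0.02730882]
175 187 [115 100  85] [(np.int32(107), array([174.9, 187.6]), array([0.5791, 0.0812, 0.044 ]))]
157 202 [114 102  84] [(np.int32(100), array([157.6, 201.8]), array([0.5435, 0.1237, 0.044 ]))]
[126 117 101] [(np.int32(363), array([318.5, 151.5]), array([0.493 , 0.1491, 0.044 ])), (np.int32(50), array([326. , 163.6]), array([0.547 , 0.1178, 0.044 ])), (np.int32(77), array([325.4, 173.5]), array([0.5765, 0.0802, 0.044 ]))]
```

Both plugs are upright where expected. I'm pushing B home.

>>> {"op": "play_rows", "data": {"motion": "0 0.5 34 0 0 0 -1; 0 0 0 0 0 0 -1; -18 0 0 0 0 0 -1; -4 0 0 0 0 0 -1; -3 0 0 0 0 0 -1"}}

```text
clock: 26.18
tcp_pos: [0.518, 0.1234, -0.0072]
ee_rot: [180.0, 0.0, -177.8]
ft_force: [-1.7, -0.2, -0.0]
grip_width: -0.001
grasp_force: 0.3
```

>>> {"op": "play_rows", "data": {"motion": "-4 0 0 0 0 0 -1; -4 0 0 0 0 0 -1; -4 0 0 0 0 0 -1; -4 0 0 0 0 0 -1; -4 0 0 0 0 0 -1"}}

```text
clock: 26.8
tcp_pos: [0.5381, 0.1242, -0.0081]
ee_rot: [-180.0, -0.0, -177.8]
ft_force: [-0.6, 0.0, 1.2]
grip_width: 0.004
grasp_force: 0.3
```

>>> {"op": "play_rows", "data": {"motion": "-3 0 0 0 0 0 -1; -2 0 0 0 0 0 -1; -1 0 0 0 0 0 -1; -1 0 0 0 0 0 -1; 0 0 0 0 0 0 -1"}}

```text
clock: 27.42
tcp_pos: [0.545, 0.1245, -0.008]
ee_rot: [180.0, 0.0, -177.8]
ft_force: [-0.0, 0.6, -1.0]
grip_width: -0.001
grasp_force: 0.0
```

>>> {"op": "play_rows", "data": {"motion": "-1 0 0 0 0 0 -1; 0 0 0 0 0 0 -1"}}

```text
clock: 27.68
tcp_pos: [0.546, 0.1246, -0.008]
ee_rot: [180.0, 0.0, -177.8]
ft_force: [-0.2, 0.5, -0.3]
grip_width: 0.0
grasp_force: 0.0
```

>>> {"op": "play_rows", "data": {"motion": "-1.5 0 0 0 0 0 -1; -1.5 0 0 0 0 0 -1; 0 0 0 0 0 0 -1"}}

```text
clock: 28.05
tcp_pos: [0.5491, 0.1246, -0.008]
ee_rot: [180.0, 0.0, -177.8]
ft_force: [0.3, -0.5, -0.1]
grip_width: 0.001
grasp_force: 0.0
```

>>> {"op": "play_rows", "data": {"motion": "-1.2 0 0 0 0 0 -1; 0 0 0 0 0 0 -1"}}

```text
clock: 28.3
tcp_pos: [0.5499, 0.1246, -0.0081]
ee_rot: [-180.0, -0.0, -177.8]
ft_force: [-1.9, 0.4, 1.4]
grip_width: 0.001
grasp_force: 0.6
```

>>> {"op": "play_rows", "data": {"motion": "-1 0 0 0 0 0 -1; 0 0 0 0 0 0 -1"}}

```text
clock: 28.55
tcp_pos: [0.55, 0.1246, -0.0082]
ee_rot: [-180.0, -0.1, -177.8]
ft_force: [-4.2, -1.0, 3.9]
grip_width: -0.001
grasp_force: 2.7
```

>>> {"op": "play_rows", "data": {"motion": "-0.7 0 0 0 0 0 -1; 0 0 0 0 0 0 -1"}}

```text
clock: 28.8
tcp_pos: [0.5501, 0.1245, -0.0083]
ee_rot: [-180.0, -0.2, -177.8]
ft_force: [-6.5, -2.1, 5.2]
grip_width: -0.004
grasp_force: 3.4
```

Home again. I'm retreating, checking the plugs, and going to the keeper handle.

>>> {"op": "play_rows", "data": {"motion": "12 0 0 0 0 0 -1; 28 0 0 0 0 0 -1; 0 0 -40 0 0 0 -1; 0 0 -50 0 0 0 1; 27 48 0 0 0 0 1"}}

```text
clock: 29.42
tcp_pos: [0.4875, 0.1683, 0.0859]
ee_rot: [179.9, 0.5, -178.2]
ft_force: [0.4, 1.3, -0.2]
grip_width: 0.42
grasp_force: 0.0
```

>>> {"op": "play_rows", "data": {"motion": "27 48 0 0 0 0 1; 27 48 0 0 0 0 1; 27 47 0 0 0 0 1; 0 0 0 0 0 0 1; 0 0 0 0 0 0 1"}}

```text
clock: 30.05
tcp_pos: [0.3966, 0.3097, 0.0821]
ee_rot: [180.0, 0.0, -177.7]
ft_force: [0.1, 0.5, -0.2]
grip_width: 1.001
grasp_force: 0.0
```

```bash
python3 - <<'E'
from h import *
s=sensors.observe();print(s['clock'],s['tcp_pos'],tool((.3965,.3100,.0153)))
lo,hi=(8,40,70),(22,90,150)
t=shot('top');np.savez('pics/t13.npz',**t)
for p in [(.5784,.0803,.044),(.5768,.1243,.044)]:
    u,v=w2p(t,p).astype(int);print(u,v,discs(t,(u-10,v-12,u+10,v+12),.044,lo,hi))
w=shot('wrist','w13.png');print(w2p(w,(.3965,.31,.07))*1.5625)
E
```

```text
30.05 [0.3965638  0.30971225 0.08207944] [ 0.1  0.3 66.8]
175 187 [(np.int32(106), array([174.9, 187.7]), array([0.579 , 0.0812, 0.044 ]))]
157 188 [(np.int32(106), array([157.1, 188.3]), array([0.5772, 0.1256, 0.044 ]))]
[393.42927811 340.47380838]
```

Both plugs are home and 44 mm apart. I'm gripping the handle and reversing the arc.

>>> {"op": "play_rows", "data": {"motion": "0 0 30 0 0 0 1; 0 0 37 0 0 0 1; 0 0 0 0 0 0 0; 0 0 0 0 0 0 -1; 0 0 0 0 0 0 -1"}}

```text
clock: 30.78
tcp_pos: [0.3974, 0.3102, 0.0163]
ee_rot: [179.9, 0.1, -177.8]
ft_force: [0.5, -0.8, 0.6]
grip_width: 0.379
grasp_force: 0.0
```

>>> {"op": "play_rows", "data": {"motion": "0 0 0 0 0 0 -1; 0 0 0 0 0 0 -1"}}

```text
clock: 31.02
tcp_pos: [0.397, 0.3106, 0.0162]
ee_rot: [179.9, 0.1, -177.8]
ft_force: [-0.6, -0.1, 7.1]
grip_width: 0.142
grasp_force: 58.4
```

>>> {"op": "play_rows", "data": {"motion": "9.2 -21.9 0 0 0 0 -1; 6.2 -22.9 0 0 0 0 -1; 2.9 -23.5 0 0 0 0 -1; -0.4 -23.7 0 0 0 0 -1; -3.8 -23.4 0 0 0 0 -1"}}

```text
clock: 31.65
tcp_pos: [0.385, 0.1941, 0.0159]
ee_rot: [179.9, -0.2, -177.6]
ft_force: [-5.5, 2.0, 11.2]
grip_width: 0.139
grasp_force: 61.1
```

>>> {"op": "play_rows", "data": {"motion": "-6.9 -22.7 0 0 0 0 -1; -10 -21.5 0 0 0 0 -1; -12.9 -19.9 0 0 0 0 -1; -15.6 -17.9 0 0 0 0 -1; -18.6 -16.1 0 0 0 0 -1"}}

```text
clock: 32.28
tcp_pos: [0.4554, 0.0986, 0.0158]
ee_rot: [179.9, 0.1, -177.7]
ft_force: [1.5, 6.6, 0.8]
grip_width: 0.139
grasp_force: 60.3
```

>>> {"op": "play_rows", "data": {"motion": "-17.4 -11.4 0 0 0 0 -1; -18.6 -9.1 0 0 0 0 -1; -15 -5.5 0 0 0 0 -1; -5 -1.5 0 0 0 0 -1; 0 0 0 0 0 0 -1"}}

```text
clock: 32.9
tcp_pos: [0.513, 0.0738, 0.0157]
ee_rot: [180.0, 0.1, -177.8]
ft_force: [2.6, 3.9, 5.9]
grip_width: 0.142
grasp_force: 61.1
```

```bash
python3 - <<'E'
from h import *
s=sensors.observe();print(s['clock'],s['tcp_pos'],s['ft_force'])
X=np.array([.9993,.0384]);Y=np.array([-.0384,.9993]);h=np.array([.551,.238])
d=s['tcp_pos'][:2]-h;a,b=-d@X,-d@Y;print(a,b,np.hypot(a,b),np.degrees(np.arctan2(a,b))-8.8)
E
```

```text
32.9 [0.51302356 0.07379205 0.01570535] [2.55247171 3.85799106 5.87494914]
0.04425544269728865 0.16263471161739532 0.16854849044475698 6.422493840310098
```

>>> {"op": "play_rows", "data": {"motion": "-8 -2.2 0 0 0 0 -1; -6 -1.4 0 0 0 0 -1; 0 0 0 0 0 0 -1"}}

```text
clock: 33.28
tcp_pos: [0.5257, 0.0714, 0.0157]
ee_rot: [179.9, 0.0, -177.6]
ft_force: [-1.9, 3.3, 11.7]
grip_width: 0.14
grasp_force: 61.5
```

>>> {"op": "play_rows", "data": {"motion": "-2 -0.4 0 0 0 0 -1; 0 0 0 0 0 0 -1"}}

```text
clock: 33.52
tcp_pos: [0.5286, 0.0712, 0.0157]
ee_rot: [179.9, 0.1, -177.7]
ft_force: [2.3, 5.3, 6.1]
grip_width: 0.14
grasp_force: 61.0
```

>>> {"op": "play_rows", "data": {"motion": "-1.5 -0.3 0 0 0 0 -1; 0 0 0 0 0 0 -1"}}

```text
clock: 33.78
tcp_pos: [0.5303, 0.0709, 0.0157]
ee_rot: [179.9, 0.1, -177.7]
ft_force: [1.5, 4.0, 5.6]
grip_width: 0.136
grasp_force: 61.0
```

>>> {"op": "play_rows", "data": {"motion": "-1 0 0 0 0 0 -1; 0 0 0 0 0 0 -1"}}

```text
clock: 34.02
tcp_pos: [0.531, 0.0708, 0.0157]
ee_rot: [179.9, 0.1, -177.7]
ft_force: [1.8, 3.6, 5.7]
grip_width: 0.138
grasp_force: 61.2
```

>>> {"op": "play_rows", "data": {"motion": "-1 0 0 0 0 0 -1; 0 0 0 0 0 0 -1"}}

```text
clock: 34.28
tcp_pos: [0.5311, 0.0709, 0.0156]
ee_rot: [179.9, 0.0, -177.7]
ft_force: [-1.1, 3.7, 9.7]
grip_width: 0.141
grasp_force: 61.5
```

>>> {"op": "play_rows", "data": {"motion": "-1 0 0 0 0 0 -1; 0 0 0 0 0 0 -1"}}

```text
clock: 34.52
tcp_pos: [0.531, 0.0709, 0.0156]
ee_rot: [179.9, -0.1, -177.7]
ft_force: [-4.8, 5.0, 14.1]
grip_width: 0.138
grasp_force: 61.9
```

>>> {"op": "play_rows", "data": {"motion": "-1 0 0 0 0 0 -1; 0 0 0 0 0 0 -1"}}

```text
clock: 34.78
tcp_pos: [0.531, 0.0709, 0.0156]
ee_rot: [179.9, -0.2, -177.7]
ft_force: [-9.1, 5.2, 17.5]
grip_width: 0.138
grasp_force: 62.4
```

The keeper is on its stop. I'm relieving the push, releasing, and moving above the pin and lug for a closer look.

>>> {"op": "play_rows", "data": {"motion": "3 0 0 0 0 0 -1; 0 0 0 0 0 0 0; 0 0 0 0 0 0 1; 0 0 0 0 0 0 1; 0 0 -30 0 0 0 1"}}

```text
clock: 35.4
tcp_pos: [0.5284, 0.0689, 0.0434]
ee_rot: [-179.9, -0.3, -177.8]
ft_force: [0.1, -0.1, 0.3]
grip_width: 0.973
grasp_force: 0.0
```

>>> {"op": "play_rows", "data": {"motion": "0 0 -55 0 0 0 1; 0 0 -55 0 0 0 1; -13 -51 -22 0 0 0 1; -13 -51 -22 0 0 0 1; 0 0 0 0 0 0 1"}}

```text
clock: 36.02
tcp_pos: [0.5615, -0.0369, 0.201]
ee_rot: [-179.9, 0.2, -178.2]
ft_force: [0.2, 0.5, -0.4]
grip_width: 0.999
grasp_force: 0.0
```

>>> {"op": "play_rows", "data": {"motion": "0 0 0 0 0 0 1; 0 0 0 0 0 0 1"}}

```text
clock: 36.28
tcp_pos: [0.5596, -0.0299, 0.1981]
ee_rot: [180.0, -0.1, -177.7]
ft_force: [-0.4, 0.5, -0.5]
grip_width: 1.004
grasp_force: 0.0
```

```bash
python3 - <<'E'
from h import *
s=sensors.observe();print(s['clock'],s['tcp_pos'],s['ee_rot'])
w=shot('wrist');np.savez('pics/w14.npz',**w)
l=w2p(w,(.5607,-.031,.046));p=w2p(w,(.609,-.031,.074));print(l,p)
x0,y0=int(min(l[0],p[0]))-60,int(min(l[1],p[1]))-50;print(x0,y0)
cv2.imwrite('pics/w14.png',cv2.resize(w['color'][y0:y0+150,x0:x0+130][:,:,::-1],None,fx=4,fy=4,interpolation=2))
lo,hi=(8,40,70),(22,90,150);t=shot('top');np.savez('pics/t14.npz',**t)
for p in [(.5784,.0803,.044),(.5768,.1243,.044)]:
    u,v=w2p(t,p).astype(int);print(t['color'][v,u],discs(t,(u-10,v-12,u+10,v+12),.044,lo,hi))
E
```

```text
36.275 [ 0.55960419 -0.02988911  0.19809607] [ 1.79974705e+02 -9.96964398e-02 -1.77659372e+02]
[248.26712252 166.45688493] [246.09114883 224.77745953]
186 116
[42 34 26] []
[52 44 35] []
```

View pics/w14.png

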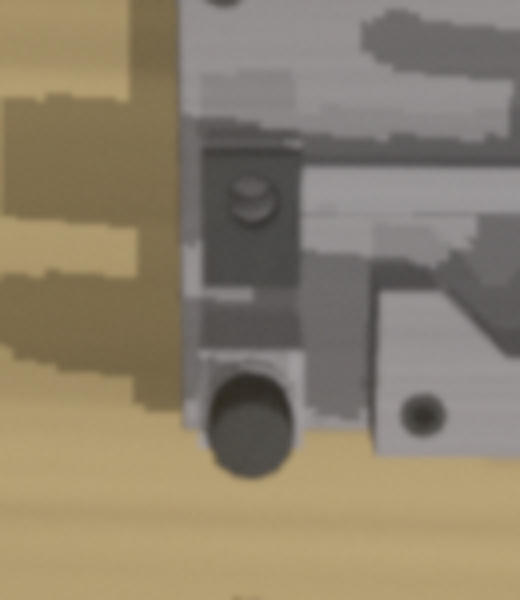

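The crop shows the lug hole at (253,200), with the eye's bore lined up inside it. The knob's top is at (251,430).

```bash
python3 - <<'E'
from h import *
w=np.load('pics/w14.npz')
L=p2w(w,249.25,166,.046);K=p2w(w,248.75,223.5,.074);print(L,K,np.hypot(*(L-K)[:2]))
# same two by dark-blob mask
g=cv2.cvtColor(w['color'],cv2.COLOR_RGB2GRAY)
t=np.load('pics/t5.npz');print('top',p2w(t,219,174.4,.074),p2w(t,373/2.9+90,70/2.9+150,.074),p2w(t,376/2.9+90,130/2.9+150,.046))
E
```

```text
[ 0.56021734 -0.03008282  0.046     ] [ 0.60764907 -0.02862306  0.074     ] 0.04745419731390571
top [ 0.60855758 -0.03139499  0.074     ] [ 0.60919902 -0.03046179  0.074     ] [ 0.56129631 -0.03121958  0.046     ]
```

The lug-to-knob distance is 47.5 mm, lying along the fixture's x, as it must. I'm taking the pin.

>>> {"op": "play_rows", "data": {"motion": "-24.2 -0.5 30 0 0 0 0; -24.2 -0.5 40 0 0 0 0; 0 0 40 0 0 0 0; 0 0 30 0 0 0 0; 0 0 20 0 0 0 0"}}

```text
clock: 37.0
tcp_pos: [0.6078, -0.0296, 0.0371]
ee_rot: [-180.0, -0.1, -177.7]
ft_force: [0.4, -0.8, 0.8]
grip_width: 0.501
grasp_force: 0.0
```

>>> {"op": "play_rows", "data": {"motion": "0 0 12 0 0 0 0; 0 0 0 0 0 0 0; 0 0 0 0 0 0 -1; 0 0 0 0 0 0 -1; 0 0 0 0 0 0 -1"}}

```text
clock: 37.62
tcp_pos: [0.6096, -0.0297, 0.0284]
ee_rot: [179.9, 0.1, -177.7]
ft_force: [-0.5, 1.9, 5.8]
grip_width: 0.207
grasp_force: 58.5
```

>>> {"op": "play_rows", "data": {"motion": "0 0 0 0 0 0 -1; 0 0 0 0 0 0 -1"}}

```text
clock: 37.88
tcp_pos: [0.6096, -0.0297, 0.0284]
ee_rot: [179.9, 0.1, -177.7]
ft_force: [-1.9, 2.3, 5.5]
grip_width: 0.205
grasp_force: 58.5
```

>>> {"op": "play_rows", "data": {"motion": "0 0 -15 0 0 0 -1; 0 0 -20 0 0 0 -1; 0 0 -15 0 0 0 -1; 0 0 0 0 0 0 -1; 0 0 0 0 0 0 -1"}}

```text
clock: 38.5
tcp_pos: [0.6083, -0.0304, 0.0768]
ee_rot: [180.0, -0.0, -177.8]
ft_force: [-0.4, 0.5, -1.0]
grip_width: 0.205
grasp_force: 58.7
```

>>> {"op": "play_rows", "data": {"motion": "24 0 0 0 0 0 -1; 24 0 0 0 0 0 -1; 0 0 0 0 0 0 -1; 0 0 0 0 0 0 -1; 0 0 0 0 0 0 -1"}}

```text
clock: 39.12
tcp_pos: [0.5615, -0.0323, 0.0769]
ee_rot: [-180.0, 0.0, -177.7]
ft_force: [-0.3, 0.3, -0.4]
grip_width: 0.21
grasp_force: 58.7
```

```bash
python3 - <<'E'
from h import *
s=sensors.observe();print(s['clock'],s['tcp_pos'],s['ee_rot'],s['grip_width'],s['ft_force'])
t=shot('top');np.savez('pics/t15.npz',**t);w=shot('wrist');np.savez('pics/w15.npz',**w)
# shank: bright pixels about its expected place (wrist); knob-held tip ~ z .046+.0155
tip=np.array([.5604,-.0308,.0625]);u,v=w2p(w,tip);print('tip exp',u,v,w2p(w,tip+[0,0,.03]),w2p(w,(.5604,-.0308,.046)))
print(tool((.5604,-.0308,s['tcp_pos'][2])))
g=cv2.cvtColor(w['color'],cv2.COLOR_RGB2GRAY)
u=int(u)
for r in range(int(v)-24,int(v)+44,4): print(r,g[r,u-18:u+20:2].tolist())
E
```

```text
39.125 [ 0.56149775 -0.03226672  0.07685214] [-1.79981358e+02  2.04029463e-02 -1.77749894e+02] 0.21029999425622511 [-0.31155285  0.26023087 -0.36929777]
tip exp 252.70070801895258 215.85534209228774 [253.33893545 237.87077125] [252.42323246 206.28392088]
[ 0.7  1.6 -0. ]
191 [94, 90, 90, 85, 82, 83, 83, 82, 82, 81, 82, 82, 87, 89, 90, 90, 90, 92, 91]
195 [93, 91, 91, 91, 84, 83, 82, 82, 80, 81, 82, 83, 90, 91, 92, 91, 91, 91, 92]
199 [93, 92, 91, 93, 89, 85, 75, 63, 73, 79, 70, 66, 80, 82, 90, 91, 91, 91, 93]
203 [97, 92, 93, 92, 90, 84, 83, 88, 94, 96, 97, 98, 97, 94, 77, 89, 92, 94, 92]
207 [96, 90, 92, 92, 88, 91, 106, 99, 99, 99, 103, 107, 119, 102, 62, 83, 90, 91, 92]
211 [97, 90, 91, 90, 90, 79, 63, 75, 90, 97, 95, 79, 60, 58, 72, 88, 91, 90, 91]
215 [99, 88, 87, 90, 87, 89, 89, 88, 86, 83, 76, 70, 73, 83, 87, 86, 87, 87, 89]
219 [103, 89, 89, 88, 88, 93, 96, 95, 94, 99, 105, 112, 104, 89, 88, 88, 87, 89, 89]
223 [109, 89, 88, 88, 88, 91, 95, 92, 92, 94, 102, 108, 116, 94, 89, 87, 88, 88, 91]
227 [110, 90, 92, 96, 105, 109, 113, 112, 112, 110, 108, 106, 99, 96, 94, 87, 89, 89, 90]
231 [109, 113, 109, 95, 82, 64, 54, 52, 52, 57, 60, 69, 84, 107, 107, 115, 115, 95, 88]
235 [94, 59, 45, 43, 40, 40, 40, 41, 39, 39, 38, 37, 39, 43, 56, 106, 157, 133, 48]
239 [42, 46, 47, 42, 38, 37, 36, 37, 38, 36, 37, 36, 42, 42, 38, 36, 55, 98, 46]
243 [39, 41, 44, 44, 44, 43, 40, 38, 40, 39, 42, 43, 42, 42, 35, 37, 40, 36, 35]
247 [45, 36, 40, 41, 45, 46, 46, 48, 44, 46, 44, 40, 41, 35, 37, 41, 36, 35, 34]
251 [48, 48, 49, 48, 49, 51, 52, 53, 49, 48, 47, 48, 46, 46, 41, 37, 36, 36, 33]
255 [53, 56, 62, 61, 61, 62, 64, 63, 63, 65, 62, 65, 62, 54, 45, 42, 39, 39, 33]
```

>>> {"op": "play_rows", "data": {"motion": "0 0.9 8 0 0 0 -1; 0 0 5 0 0 0 -1; 0 0 3 0 0 0 -1; 0 0 2 0 0 0 -1; 0 0 0 0 0 0 -1"}}

```text
clock: 39.85
tcp_pos: [0.5607, -0.0315, 0.0589]
ee_rot: [-180.0, -0.0, -177.8]
ft_force: [0.5, 0.0, -0.6]
grip_width: 0.206
grasp_force: 58.7
```

>>> {"op": "play_rows", "data": {"motion": "0 0 2 0 0 0 -1; 0 0 0 0 0 0 -1"}}

```text
clock: 40.1
tcp_pos: [0.5606, -0.0314, 0.0569]
ee_rot: [180.0, -0.0, -177.8]
ft_force: [-0.4, 0.4, -0.4]
grip_width: 0.207
grasp_force: 58.7
```

>>> {"op": "play_rows", "data": {"motion": "0 0 2 0 0 0 -1; 0 0 0 0 0 0 -1"}}

```text
clock: 40.35
tcp_pos: [0.5606, -0.0314, 0.0549]
ee_rot: [180.0, -0.0, -177.8]
ft_force: [-0.2, 0.2, -0.5]
grip_width: 0.209
grasp_force: 58.7
```

The nose is 5 mm into the lug with no contact force, so I'm continuing down.

>>> {"op": "play_rows", "data": {"motion": "0 0 2 0 0 0 -1; 0 0 2 0 0 0 -1; 0 0 2 0 0 0 -1; 0 0 0 0 0 0 -1"}}

```text
clock: 40.85
tcp_pos: [0.5605, -0.0314, 0.0487]
ee_rot: [-180.0, -0.0, -177.8]
ft_force: [-0.7, 0.9, -1.0]
grip_width: 0.201
grasp_force: 58.7
```

>>> {"op": "play_rows", "data": {"motion": "0 0 2 0 0 0 -1; 0 0 2 0 0 0 -1; 0 0 2 0 0 0 -1; 0 0 2 0 0 0 -1; 0 0 0 0 0 0 -1"}}

```text
clock: 41.48
tcp_pos: [0.5605, -0.0314, 0.0407]
ee_rot: [-180.0, -0.0, -177.8]
ft_force: [-0.8, -0.3, -1.6]
grip_width: 0.203
grasp_force: 58.7
```

>>> {"op": "play_rows", "data": {"motion": "0 0 2 0 0 0 -1; 0 0 2 0 0 0 -1; 0 0 2 0 0 0 -1; 0 0 2 0 0 0 -1; 0 0 0 0 0 0 -1"}}

```text
clock: 42.1
tcp_pos: [0.5604, -0.0313, 0.0327]
ee_rot: [180.0, -0.0, -177.8]
ft_force: [-0.6, 1.1, -1.9]
grip_width: 0.211
grasp_force: 58.7
```

>>> {"op": "play_rows", "data": {"motion": "0 0 2 0 0 0 -1; 0 0 1.3 0 0 0 -1; 0 0 0 0 0 0 -1"}}

```text
clock: 42.48
tcp_pos: [0.5605, -0.0313, 0.0295]
ee_rot: [180.0, -0.0, -177.8]
ft_force: [-0.8, 1.8, -0.6]
grip_width: 0.21
grasp_force: 58.8
```

>>> {"op": "play_rows", "data": {"motion": "0 0 1 0 0 0 -1; 0 0 0 0 0 0 -1"}}

```text
clock: 42.72
tcp_pos: [0.5605, -0.0313, 0.0286]
ee_rot: [180.0, -0.0, -177.8]
ft_force: [-2.2, 2.8, 0.8]
grip_width: 0.207
grasp_force: 58.9
```

>>> {"op": "play_rows", "data": {"motion": "0 0 1 0 0 0 -1; 0 0 0 0 0 0 -1"}}

```text
clock: 42.98
tcp_pos: [0.5607, -0.0312, 0.0284]
ee_rot: [180.0, 0.0, -177.8]
ft_force: [-4.8, 2.3, 9.0]
grip_width: 0.204
grasp_force: 60.1
```

The collar has seated, with 9 N upward at the same height as in the boss. I'm releasing and withdrawing clear of the top camera.

>>> {"op": "play_rows", "data": {"motion": "0 0 -1 0 0 0 -0.5; 0 0 0 0 0 0 -0.2; 0 0 0 0 0 0 0; 0 0 0 0 0 0 0; 0 0 -25 0 0 0 0"}}

```text
clock: 43.6
tcp_pos: [0.5593, -0.0314, 0.0525]
ee_rot: [-180.0, -0.2, -177.8]
ft_force: [0.1, 0.1, -0.5]
grip_width: 0.497
grasp_force: 0.0
```

>>> {"op": "play_rows", "data": {"motion": "0 0 -50 0 0 0 0; 0 0 -50 0 0 0 0; 0 0 -50 0 0 0 0; 20 -50 0 0 0 0 0; 20 -50 0 0 0 0 0"}}

```text
clock: 44.22
tcp_pos: [0.5247, -0.1336, 0.2044]
ee_rot: [-180.0, 0.1, -177.6]
ft_force: [0.2, 0.6, -0.2]
grip_width: 0.498
grasp_force: 0.0
```

>>> {"op": "play_rows", "data": {"motion": "20 -50 0 0 0 0 0; 20 -50 0 0 0 0 0; 20 -50 0 0 0 0 0; 0 0 0 0 0 0 0; 0 0 0 0 0 0 0"}}

```text
clock: 44.85
tcp_pos: [0.4706, -0.2848, 0.2035]
ee_rot: [180.0, -0.0, -177.8]
ft_force: [-1.0, 1.0, -0.3]
grip_width: 0.502
grasp_force: 0.0
```

```bash
python3 - <<'E'
from h import *
s=sensors.observe();print(s['clock'],s['tcp_pos'],s['ft_force'])
lo,hi=(8,40,70),(22,90,150)
t=shot('top');np.savez('pics/t16.npz',**t);a=t['color']
for p in [(.5784,.0803,.044),(.5768,.1243,.044)]:
    u,v=w2p(t,p).astype(int);print('plug',a[v,u],discs(t,(u-10,v-12,u+10,v+12),.044,lo,hi))
g=cv2.cvtColor(a,cv2.COLOR_RGB2GRAY)
for n,p in [('knob',(.5604,-.0305,.074)),('park',(.608,-.029,.046)),('handle',(.531,.0709,.07))]:
    u,v=w2p(t,p).astype(int);print(n,u,v);print(g[v-7:v+8:2,u-8:u+9:2])
# bystanders: change between first top view and now, outside the fixture
d=cv2.absdiff(np.load('pics/top0.npz')['color'],a).max(2)
for n,u,v in [('puck',488,330),('jar',393,424),('brush',645,317),('rule',583,245),('tweez',370,195)]:
    u,v=int(u/1.5625),int(v/1.5625);print(n,(d[v-25:v+25,u-25:u+25]>40).sum())
E
```

```text
44.85 [ 0.47056195 -0.28482709  0.20351959] [-0.97558882  0.95953797 -0.29808427]
plug [118 104  87] [(np.int32(107), array([174.9, 187.6]), array([0.5791, 0.0812, 0.044 ]))]
plug [117 101  84] [(np.int32(108), array([157.2, 188.4]), array([0.5771, 0.1255, 0.044 ]))]
knob 218 194
[[ 82  82  66  42  45  38  35  73 141]
 [138 142 114  45  49  47  47  33  84]
 [129 135 109  52  45  46   8  25  97]
 [ 76 100  77  44  47  45  39  25  92]
 [140 142 145  48  48  46  23  15  94]
 [153 151 156  15  40  20  38  30  94]
 [ 63  60  61  34  32  60  39  28  91]
 [122 124 122  98  73  52  40  43  84]]
park 218 176
[[129 115 117 144 139 127 134 137 120]
 [ 74  89 153 150 149 150 150  56 142]
 [ 80  79 159 150  66 102 155  48  79]
 [ 81  80 156  87  50  67 159  82  84]
 [ 82  78 157 149  60 103 152  76  89]
 [ 80  76 164 155 160 161 162  84  87]
 [ 77  82  49  32  34  32  35  36  88]
 [ 80  81  81  68  70 131 129 119  80]]
handle 176 206
[[170 163 115 120 103 135 129  57  36]
 [ 53  54  55  51 104 151 146 134  63]
 [117 115 118 122 139 170 158 141  67]
 [130 133 133  99  10   7   0 111  84]
 [127 130 133  48   9  15   0  88  68]
 [131 130 134 144  98   0   0 110  66]
 [129 129 132 131 134 118 118 121 121]
 [130 128 128 130 128 128 113 112 113]]
puck 389
jar 39
brush 1301
rule 110
tweez 0
```

```bash
python3 -c "
from bench import ticket
print(ticket.finish_job())"
```

```text
the job is handed in; nothing more can be done
None
```

I handed the job in at 45 s: both plugs on the bench are home in V2 and V3, the keeper is shut on its stop, and the pin is down through the lugs with its collar resting on the lug; I touched nothing else, but the final picture could not confirm the puck and brush because the arm and its shadow were over them.

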